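Uncover the hot coin canister

TASK

Washed coins are dry in the big round canister: take the lid lifter from its leaning rest, hook it under the loop of that canister's hot lid and lift the lid off, carrying it level and steadily and setting it down gently so that it lies flat and wholly on the round cork trivet. Then unhook the lifter and put it back on its rest as it was. Touch the hot lids with nothing but the lifter, leave the other two canisters shut and do not disturb the other things on the table.

Things in the scene. Friction and masses are not known exactly. Their poses are not given: they have to be found in the camera images.
- lifter_grip (a point): Centre of the handle of the loose lid lifter (180 g): dark wood, 20 x 20 mm in section, 75 mm long. Lifter axes: z from hook to handle end, x the way the hook points, y across. Below the handle a flat steel bar, 14 mm (y) by 6 mm (x), runs to the hook. At the start it lies on its rest, z tilted 30 degrees, handle end up and towards the robot, hook pointing away and up.
- lifter_hook (a point): Middle of the hook's flat trough (the surface that carries a loop), lifter axes: 132 mm below the handle centre along z, 12 mm ahead of it along x. Hook 10 mm wide, floor 6 mm thick, gap from x = -9 to +16 mm, tip 5 mm thick rising 10 mm above the trough. The hook, 16 mm high and 36 mm long in x, passes under a loop only when the lifter stands within about 20 degrees of upright.
- home (a point): On the fixed leaning aluminium rest: where the handle centre belongs, lifter axes parallel to these (z tilted 30 degrees). The rest is an open channel 28 mm wide in y, walls 10 mm high, ending 47 mm below this point along z; its floor is 3 mm behind the handle's centre line and a ledge stops the hook's underside. The lifter comes off towards +x of this frame, is laid back towards -x, and stays.
- lifter: The whole lid lifter; origin and axes as for the hook's trough.
- big_lid: Steel lid of the big round canister: disc 112 mm diameter, 6 mm thick, above a plug 88 mm diameter, 6 mm deep that sits loosely in the 96 mm bore. About 280 g, give or take 15 percent. Origin: centre of the plug's underside; z up; top of the disc 12 mm above it. Hot: only the lifter may touch it.
- big_loop (a point): Middle of the top bar of the big lid's loop handle, 44 mm above the lid's origin; lid's axes. The loop is a 6 mm round steel arch over the lid's centre, in the lid's y-z plane: straight top bar 32 mm long along y, legs sloping to y = +-30 mm at the disc. Free height under the bar 29 mm; a hook enters along the lid's x, from either side.
- small_lid: Steel lid, disc 84 mm diameter, with the same loop, on the small round canister. Leave shut. Origin at its plug's underside.
- square_lid: Square steel lid, 90 x 90 mm, with the same loop, on the square canister. Leave shut. Origin at its plug's underside.
- dryer: Fixed grey heater base, 130 x 390 x 20 mm, origin at the centre of its underside. Three aluminium canisters 55 mm high stand on it in a row along its y, 125 mm apart, in any order: big round (104 mm diameter), small round (76 mm), square (84 mm). Their rims are 75 mm above the table.
- trivet: Fixed round cork trivet, 150 mm diameter, 8 mm thick; origin at the centre of its underside, on the table.
- coin_stack: Stack of ten brass coins, 25 mm diameter, 30 mm high, loose bystander; origin at the centre of its underside.
- stamp: Wooden hand stamp standing upright, 36 mm diameter, 62 mm high, loose bystander; origin at the centre of its underside.
- calculator: Flat black calculator, 140 x 85 x 14 mm, loose bystander; origin at the centre of its underside.
- coin_tube: Small clear jar, 36 mm diameter, 75 mm high, loose bystander; origin at the centre of its underside.
- mug: White ceramic mug, 80 mm diameter, 90 mm high, loose bystander; origin at the centre of its underside.
- stapler: Black stapler, 130 x 34 x 50 mm, loose bystander; origin at the centre of its underside.
Things that resemble listed ones, but are neither listed nor needed, are in the scene too. Leave any turquoise look-alike of the big_lid alone.

How it is judged:
By the outcome, as a careful person would: the job done as asked, in the order asked, and still so for the second after the job is handed in, with the robot touching nothing.
It also fails if it takes over 67 s, if anything falls off the work surface, if the arm or the gripper's body presses on something with over 40 N, if the wrist force passes 120 N, or if a joint passes its speed limit or range.

ROBOT

A 6-joint arm with a two-finger parallel gripper is mounted at the origin on the work surface. World frame = base frame: x ahead of the robot, y to its left, z up, the work surface at z = 0. Lengths are in m, angles in rad, forces in N, time in s.
With the tool pointing down it reaches from about 0.275 to 1 m from the base axis. Payload 8.4 kg.
Tool frame: the origin (TCP) lies midway between the tips of the shut fingers; the grasp point (between the pads) lies 19 mm behind it (env.hold_point_z is the distance from the TCP to the grasp point, in m); z points along the fingers, y is the line along which they close (so a half turn about z gives the same grasp; the last joint's range is limited). The gripper opens to 85 mm and grips with 20 to 120 N. Pads are 22 mm wide; open, the fingers measure 114 mm over their backs; the gripper's body (76 mm by 85 mm) begins 54 mm behind the grasp point. The pads swing forward as they close: fully open they stand 13 mm farther back than shut.
Start: joints at [-1.181, 0.353, 1.633, -0, 1.155, -0.002], TCP at [0.239, -0.578, 0.231] pointing down, gripper open.
Joint ranges: [-2.63, 2.63], [-0.92, 2.1], [0.06, 2.66], [-1.3, 4.44], [0, 2.69], [-3.02, 3.02]. Speed limits (rad/s): [2.22, 2.22, 2.79, 3.14, 3.14, 3.14].

INTERFACE

Orientations are given as a unit quaternion [w, x, y, z].
In Python, from workcell import read_state, get_image, camera_params, env gives the robot as it stands.
- The arm moves only by the tool arm_command, never from a script. Its argument "increments" is a list of rows, each a list of 5 numbers: the shift along the tool's x, y, z in mm, then the turn about the tool's z in rad, then the finger opening in mm, from 0 to 85.4. In form: [[tx, ty, tz, yaw, claw], ...]. A call has 1 to 8 rows; each row shifts and turns the commanded pose from where the row before left it, along the tool's axes as they then stand; what a row does not reach is not made up. A row lasts 1/10 s, in which the tool goes at most 50 mm and 8.59 degrees, less where a joint would pass 70% of its speed; a pose out of reach is approached as far as the arm can. A call is refused whole if a number of a shift passes 50 or a number of a turn 0.15, either way. A call with a gripper value outside its range is refused whole. The fingers move at their own pace and stop on an object; "newtons" is the grip in N (left out, the last holds). Time passes only in rows, so rows that do not move let the fingers close. It gives the time, the measured TCP pose, the force, the opening and the grip force at its end, in the units of the state.
- read_state(): the state, without advancing time (a new reading comes with each control period).
- get_image(name): name is "scene" or "top"; returns the picture (480x640x3 uint8, red, green, blue); there is no depth.
- camera_params(name): a dict with "camera_matrix" (3x3 intrinsics, pixels), "R" (3x3) and "t" (3): a world point X has camera coordinates R X + t. Camera axes: x right, y down, z forward; pixel columns grow to the right and rows downward; lengths in m; the calibration is good to about 2 mm. A picture is of the moment at which its call begins. camera_params takes no time and is no camera call.
- env.finish_job(): hands the job in; it is judged then, once.
The state is a dict: "time_s": time; "q": joint angles; "qvel": joint speeds; "tau": joint torques, N m; "position": TCP position; "eef_rot": TCP orientation; "contact_force": force on the tool from outside, world axes, zero at the start; "wrist_torque": the same for the moment, N m; "gripper_width": finger opening in m; "finger_force": force on a finger pad.
Only numpy, scipy, OpenCV 4.12 (cv2) and the standard library are available. Lean on these libraries where they do the work, as an engineer would, in place of code of your own. Each camera call takes 0.05 s, during which the arm holds its last target. There are 200 camera calls.

## Working session

There is one attempt and no reset: what is moved stays moved. The work goes in short steps, Python scripts to look and compute and a tool call to move; the robot and the scene stay as the last step left them, time stands still between calls to the robot, and variables do not carry over. Pictures are saved under pics/ and viewed, at most 10 in all, crops included, and the job is handed in when it is done.

Besides the shell and the picture viewer there is one more tool, called after "Request:" as name(argument=value, ...) on one line, values as JSON. arm_command: Moves the arm, as the interface text tells. Its arguments: {"type":"object","properties":{"increments":{"type":"array"},"newtons":{"type":"number"}},"required":["increments"]}

```bash
mkdir -p pics; python3 - <<'E'
from workcell import *
import cv2,numpy as np
for n in("scene","top"):
    im=get_image(n); cv2.imwrite(f"pics/{n}0.png",im[:,:,::-1]); p=camera_params(n)
    print(n,np.round(p["camera_matrix"],1).tolist(),np.round(p["R"],4).tolist(),np.round(p["t"],4).tolist())
s=read_state();print(s["time_s"],s["position"],s["eef_rot"],env.hold_point_z)
E
```

```text
scene [[486.4, 0.0, 318.2], [0.0, 486.4, 239.1], [0.0, 0.0, 1.0]] [[-0.7969, 0.6038, -0.0167], [0.4381, 0.5587, -0.7042], [-0.4159, -0.5686, -0.7098]] [0.4803, -0.1667, 1.3344]
top [[520.9, 0.0, 319.0], [0.0, 520.9, 235.4], [0.0, 0.0, 1.0]] [[0.0226, -0.9997, 0.0057], [-0.9985, -0.0228, -0.0502], [0.0503, -0.0046, -0.9987]] [-0.0398, 0.6029, 1.4376]
0.1 [ 0.23847131 -0.57726772  0.23063491] [-5.99810913e-04  9.80873768e-01  1.94643961e-01 -1.40124235e-04] 0.0187
```

View pics/scene0.png

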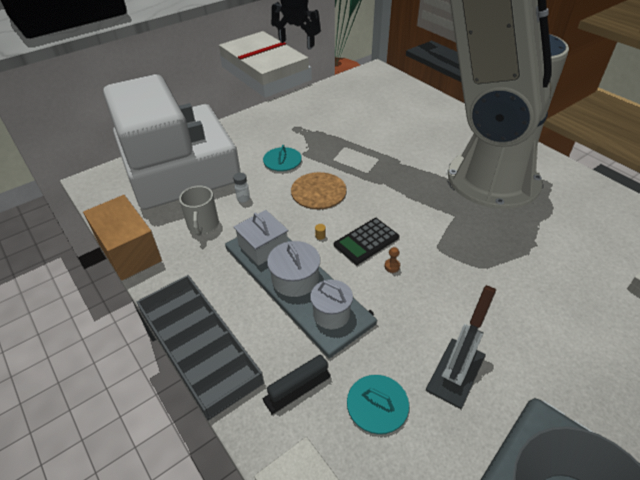

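View pics/top0.png

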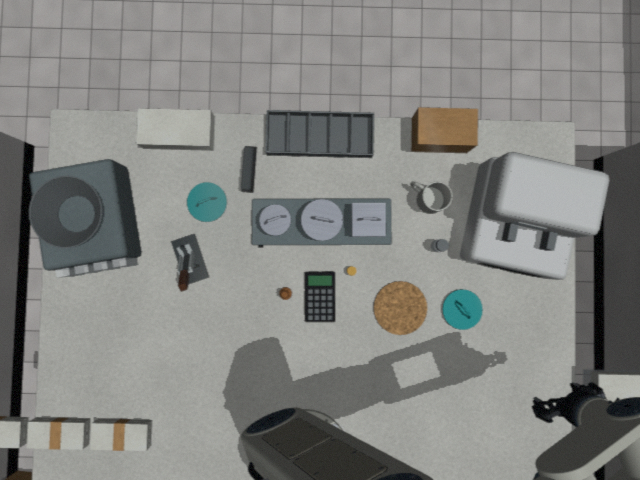

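The scene view shows the lifter on its rest at about (470,340), the handle at (482,307), the big lid at (294,262) between the small and square ones, and the trivet at (319,190). In the top view, the rest is at (188,260), the handle at (184,278), the big lid at (323,220) and the trivet at (401,307).

```bash
cat > h.py <<'E'
from workcell import *
import cv2,numpy as np
def ray(n,u,v):
    p=camera_params(n);R=np.array(p["R"]);t=np.array(p["t"]);K=np.array(p["camera_matrix"])
    return -R.T@t, R.T@np.linalg.solve(K,[u,v,1.])
def plane(n,u,v,z):
    c,d=ray(n,u,v); return c+d*(z-c[2])/d[2]
def tri(a,b):
    (c1,d1),(c2,d2)=ray("scene",*a),ray("top",*b)
    s=np.linalg.lstsq(np.c_[d1,-d2],c2-c1,rcond=None)[0]
    p,q=c1+s[0]*d1,c2+s[1]*d2
    return (p+q)/2,np.linalg.norm(p-q)*1e3
def proj(n,X):
    p=camera_params(n);x=np.array(p["camera_matrix"])@(np.array(p["R"])@X+np.array(p["t"])); return x[:2]/x[2]
E
python3 - <<'E'
from h import *
S=cv2.imread("pics/scene0.png");T=cv2.imread("pics/top0.png")
def crop(I,u,v,w,h): return cv2.resize(I[v:v+h,u:u+w],(400,300),interpolation=cv2.INTER_CUBIC)
# scene lid 80x60, top lid 64x48, scene rest 120x90, top rest 80x60
m=np.vstack([np.hstack([crop(S,254,230,80,60),crop(T,291,196,64,48)]),np.hstack([crop(S,410,280,160,120),crop(T,150,236,80,60)])])
cv2.imwrite("pics/m1.png",m)
for n,I in(("scene",S),("top",T)):
    hsv=cv2.cvtColor(I,cv2.COLOR_BGR2HSV)
    for nm,lo,hi in(("cork",(8,70,60),(22,255,255)),("handle",(0,60,20),(10,255,120))):
        k=cv2.inRange(hsv,lo,hi)
        for c in cv2.findContours(k,0,1)[0]:
            if cv2.contourArea(c)>40: print(n,nm,cv2.contourArea(c),cv2.boundingRect(c),[np.round(x,1) for x in (cv2.fitEllipse(c) if nm=="cork" else cv2.minAreaRect(c))])
E
```

```text
scene cork 225.5 (385, 247, 15, 26) [array([392.3, 261.3]), array([13.3, 25.8]), np.float64(7.3)]
scene cork 125.0 (315, 224, 11, 16) [array([319.7, 231.1]), array([10. , 16.5]), np.float64(0.3)]
scene cork 3649.5 (83, 195, 79, 85) [array([122.9, 236.4]), array([54.6, 91.1]), np.float64(147.3)]
scene cork 1541.0 (291, 172, 55, 37) [array([318.2, 190.2]), array([35.9, 54.7]), np.float64(89.0)]
scene cork 5465.5 (539, 80, 101, 93) [array([596. , 126.7]), array([ 76.4, 109.4]), np.float64(103.1)]
scene cork 198.5 (440, 76, 19, 22) [array([449.9,  86.5]), array([15.8, 19.5]), np.float64(152.5)]
scene cork 198.5 (407, 59, 19, 22) [array([415.5,  68.9]), array([14.7, 21.1]), np.float64(135.0)]
scene cork 225.5 (335, 58, 25, 17) [array([343.8,  64.8]), array([13.7, 26.5]), np.float64(76.9)]
scene cork 82.5 (563, 51, 24, 19) [array([573.7,  59.8]), array([10.4, 23.9]), np.float64(52.5)]
scene cork 1824.0 (578, 0, 62, 49) [array([617.4,  23.1]), array([44.4, 66.7]), np.float64(90.1)]
scene handle 395.0 (471, 286, 24, 41) [array([482.1, 306.1]), array([11.1, 41.9]), np.float64(22.8)]
scene handle 43.0 (238, 42, 48, 17) [array([261.5,  50. ]), array([ 3.5, 49.6]), np.float64(71.6)]
top cork 263.0 (113, 422, 13, 29) [array([118.5, 435.9]), array([10.9, 36.4]), np.float64(3.3)]
top cork 256.0 (49, 421, 13, 28) [array([ 54.9, 434.3]), array([10.8, 34.9]), np.float64(3.9)]
top cork 100.0 (280, 287, 12, 13) [array([285.1, 293. ]), array([11. , 11.8]), np.float64(3.2)]
top cork 2148.0 (374, 281, 53, 54) [array([400. , 307.6]), array([52.1, 52.6]), np.float64(146.8)]
top cork 58.5 (347, 266, 9, 10) [array([351.1, 270.4]), array([8.4, 9.1]), np.float64(162.4)]
top cork 2252.0 (413, 107, 65, 45) [array([445.8, 127.6]), array([45. , 71.8]), np.float64(88.5)]
top handle 98.0 (179, 270, 9, 21) [array([183., 280.]), array([20.,  8.]), np.float64(90.0)]
```

View pics/m1.png

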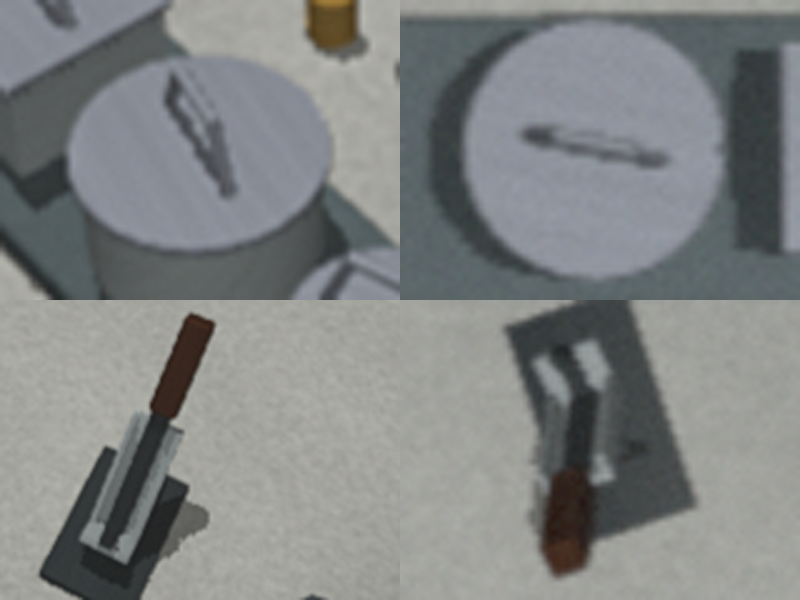

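The crops show the loop on the big lid running about 10° off the image horizontal in the top view. The handle ends are at about (490,288) and (476,325) in scene, and (183.5,286) and (184.6,270.4) in top. The rest's base plate is turned about 17°.

```bash
python3 - <<'E'
from h import *
np.set_printoptions(precision=4,suppress=True)
a,ea=tri((490,288),(183.4,286.6)); b,eb=tri((476,325.2),(184.6,270.4))
ax=(a-b);print("handle",a,ea,b,eb,"c",(a+b)/2,"len",np.linalg.norm(ax),ax/np.linalg.norm(ax))
S=cv2.imread("pics/scene0.png");T=cv2.imread("pics/top0.png")
# lid disc: purple-grey mask
for n,I,uv,zs in(("top",T,(322,235),(.081,.075)),("scene",S,(275,262),(.081,))):
    hsv=cv2.cvtColor(I,cv2.COLOR_BGR2HSV); print(n,hsv[uv[1],uv[0]])
    k=cv2.inRange(I,(140,125,125),(230,200,200)) & cv2.inRange(hsv,(110,10,0),(150,255,255))
    k=cv2.morphologyEx(k,cv2.MORPH_CLOSE,np.ones((3,3)))
    for c in cv2.findContours(k,0,1)[0]:
        if cv2.contourArea(c)>300:
            e=cv2.fitEllipse(cv2.convexHull(c));print(" disc",np.round(e[0],1),np.round(e[1],1),plane(n,*e[0],.081),cv2.boundingRect(c))
print("lid top by hand",plane("top",321.96,219.84,.081))
print("trivet",plane("top",400,307.6,.008),plane("scene",318.2,190.2,.008))
f=[plane("top",311,217.3,.081),plane("top",333.9,221.6,.081)];print("feet",f, np.degrees(np.arctan2(*(f[0]-f[1])[:2])))
f=[plane("scene",289,245,.1),plane("scene",300,268,.09)];print("scene loop",f)
# rest plate & dryer: dark contour
for n,I in(("top",T),("scene",S)):
    k=cv2.inRange(cv2.cvtColor(I,cv2.COLOR_BGR2HSV),(0,0,40),(180,75,125))
    for c in cv2.findContours(k,0,1)[0]:
        if cv2.contourArea(c)>600:
            print(n,cv2.boundingRect(c),cv2.approxPolyDP(cv2.convexHull(c),3,True)[:,0].tolist()) if cv2.contourArea(c)<9000 else 0
E
```

```text
handle [0.4604 0.308  0.1735] 3.501684399858109 [0.4979 0.3231 0.1124] 6.765478745507495 c [0.4791 0.3156 0.143 ] len 0.07322345727323339 [-0.5127 -0.2058  0.8335]
top [108  21 156]
 disc [274.7 219.5] [29.1 29.7] [0.64   0.0933 0.081 ] (260, 205, 30, 30)
 disc [367.3 219. ] [42.5 43.5] [ 0.647  -0.1536  0.081 ] (353, 203, 32, 33)
 disc [321.6 219.4] [39.6 40.4] [ 0.6431 -0.0318  0.081 ] (302, 200, 40, 40)
scene [111  24 150]
 disc [331.2 295.8] [31.7 40.7] [0.642  0.0964 0.081 ] (311, 280, 41, 32)
 disc [293.4 260. ] [37.5 51.3] [ 0.6459 -0.0272  0.081 ] (268, 241, 52, 39)
 disc [260.1 228.8] [32.3 48.5] [ 0.6504 -0.1506  0.081 ] (235, 212, 51, 35)
lid top by hand [ 0.642  -0.0326  0.081 ]
trivet [ 0.4078 -0.2562  0.008 ] [ 0.4135 -0.2493  0.008 ]
feet [array([ 0.6482, -0.0033,  0.081 ]), array([ 0.6381, -0.0646,  0.081 ])] 9.344705192582413
scene loop [array([ 0.6377, -0.0532,  0.1   ]), array([0.6523, 0.0063, 0.09  ])]
top (593, 444, 47, 36) [[634, 444], [639, 454], [639, 479], [595, 478], [594, 471]]
top (304, 271, 32, 52) [[333, 271], [335, 320], [305, 321], [304, 272]]
top (171, 234, 38, 58) [[194, 234], [208, 277], [181, 291], [171, 241]]
top (251, 198, 141, 50) [[390, 199], [390, 244], [258, 247], [251, 243], [254, 198]]
top (238, 146, 19, 47) [[255, 146], [253, 192], [244, 192], [238, 188], [242, 150]]
top (263, 108, 112, 50) [[374, 114], [371, 157], [263, 154], [264, 114], [269, 109], [330, 108]]
scene (480, 398, 160, 82) [[480, 479], [533, 398], [614, 442], [639, 462], [639, 479]]
scene (425, 288, 71, 122) [[495, 288], [493, 368], [460, 409], [425, 389], [451, 339]]
scene (333, 217, 67, 50) [[399, 235], [392, 244], [357, 266], [333, 245], [375, 217]]
scene (599, 42, 41, 62) [[617, 42], [639, 49], [639, 103], [599, 87]]
scene (0, 0, 132, 48) [[131, 20], [28, 47], [0, 10], [0, 0], [124, 0]]
```

The handle length comes out at 73 mm and its tilt at about 33°, which matches the given 75 mm and 30°. The two views differ by about 5 mm, so I'll average them. Next I move above the handle.

Request:
arm_command(increments=[[30, -39, 0, 0, 60], [30, -39, 0, 0, 60], [30, -39, 0, 0, 60], [30, -39, 0, 0, 60], [30, -39, 0, 0, 60], [30, -39, 0, 0, 60], [30, -39, 0, 0, 60], [30, -39, 0, 0, 60]])

```text
time_s: 0.9
position: [0.3412, -0.1958, 0.2312]
eef_rot: [0.0, 0.981, 0.194, 0.0]
contact_force: [1.4, -0.0, 0.3]
gripper_width: 0.0599
finger_force: 0.0
```

Request:
arm_command(increments=[[30, -39, 0, 0, 60], [30, -39, 0, 0, 60], [30, -39, 0, 0, 60], [30, -39, 0, 0, 60], [30, -39, 0, 0, 60], [30, -39, 0, 0, 60], [30, -39, 0, 0, 60], [30, -39, 0, 0.03, 60]])

```text
time_s: 1.7
position: [0.4439, 0.1846, 0.2312]
eef_rot: [0.0, 0.984, 0.18, -0.0]
contact_force: [1.0, -0.9, 0.4]
gripper_width: 0.0598
finger_force: 0.0
```

Request:
arm_command(increments=[[30, -39, 0, 0, 60], [20, -25, 0, 0, 60], [0, 0, 0, 0, 60], [0, 0, 0, 0, 60]])

```text
time_s: 2.1
position: [0.4676, 0.26, 0.2306]
eef_rot: [0.0, 0.984, 0.181, -0.001]
contact_force: [-0.9, 0.1, -1.2]
gripper_width: 0.0597
finger_force: 0.0
```

Request:
arm_command(increments=[[12, -24, 0, 0, 60], [13, -24, 0, 0, 60], [0, 0, 30, 0, 60], [0, 0, 30, 0, 60], [0, 0, 20, 0, 60], [0, 0, 0, 0, 60], [0, 0, 0, 0, 60]])

```text
time_s: 2.8
position: [0.4745, 0.3126, 0.1517]
eef_rot: [0.0, 0.984, 0.179, -0.0]
contact_force: [0.3, 1.1, 1.0]
gripper_width: 0.0599
finger_force: 0.0
```

```bash
python3 - <<'E'
from h import *
s=read_state();print(s["position"],s["q"])
S=get_image("scene")[:,:,::-1];T=get_image("top")[:,:,::-1]
P=s["position"];print("tcp px",proj("scene",P),proj("top",P))
def crop(I,u,v,w,h): return cv2.resize(I[v:v+h,u:u+w],(w*300//h,300),interpolation=cv2.INTER_CUBIC)
cv2.imwrite("pics/m2.png",np.hstack([crop(S,430,240,120,90),crop(T,140,220,100,75)]))
E
```

```text
[0.47450435 0.31260668 0.15172245] [ 5.79966921e-01  3.55493952e-01  1.82810210e+00 -1.32388523e-04
  9.58635333e-01  1.79009979e+00]
tcp px [482.88203257 301.32318227] [183.39782234 280.91856119]
```

View pics/m2.png

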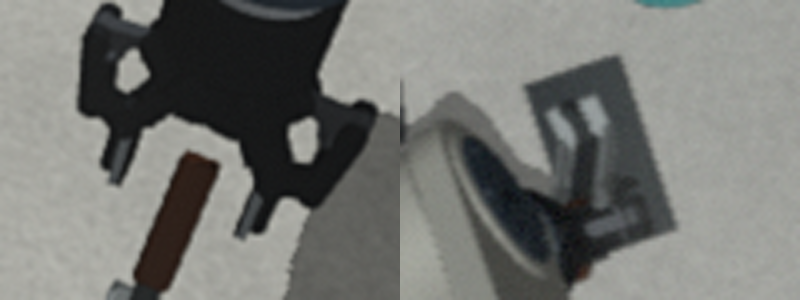

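The fingers straddle the handle, centred to within about 1 mm, at crop (182,209) against midpoint (179,208). I'll go down and grip lightly.

Request:
arm_command(increments=[[0, 0, 9, 0, 60], [0, 0, 9, 0, 60], [0, 0, 0, 0, 18], [0, 0, 0, 0, 18], [0, 0, 0, 0, 16], [0, 0, 0, 0, 16], [0, 0, 0, 0, 16], [0, 0, 0, 0, 16]], newtons=40)

```text
time_s: 3.7
position: [0.4745, 0.3138, 0.1334]
eef_rot: [-0.0, 0.984, 0.18, 0.0]
contact_force: [-1.2, 1.0, -0.0]
gripper_width: 0.0195
finger_force: 39.3
```

Request:
arm_command(increments=[[7, 0, -4, 0, 16], [9, 0, -5, 0, 16], [10, 0, -6, 0, 16], [10, 0, -10, 0, 16], [10, 0, -20, 0, 16], [0, 0, -30, 0, 16], [0, 0, -30, 0, 16], [0, 0, 0, 0, 16]])

```text
time_s: 4.5
position: [0.5203, 0.3314, 0.2432]
eef_rot: [-0.001, 0.984, 0.18, 0.004]
contact_force: [0.9, 0.8, -1.5]
gripper_width: 0.0194
finger_force: 39.3
```

```bash
python3 - <<'E'
from h import *
s=read_state();print(s["position"],s["contact_force"],s["wrist_torque"],s["gripper_width"])
S=get_image("scene")[:,:,::-1];T=get_image("top")[:,:,::-1]
def crop(I,u,v,w,h): return cv2.resize(I[v:v+h,u:u+w],(w*400//h,400),interpolation=cv2.INTER_CUBIC)
cv2.imwrite("pics/m3.png",np.hstack([crop(S,390,220,140,140),crop(T,140,180,140,140)]))
E
```

```text
[0.52034445 0.33143088 0.24322106] [ 0.92015275  0.75556077 -1.48361804] [-0.02279606 -0.02446852  0.02642532] 0.019439867974256942
```

View pics/m3.png

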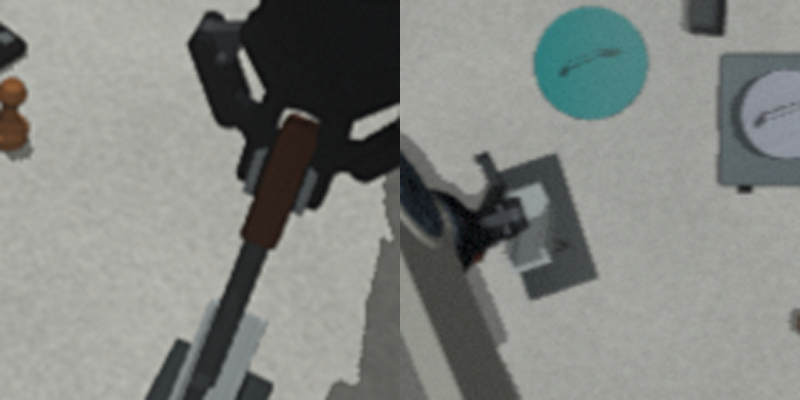

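The lifter came off the rest and still leans 30° in the grip. I'll relax the grip to 20 N to see whether it swings upright. If not, I'll pivot it by pressing the hook's front against the fixed rest's upper edge from behind. I stage there now and measure the tilt from the handle and bar in the image.

Request:
arm_command(increments=[[0, 0, -25, 0, 16], [-20, 0, 0, 0, 16], [-34, 0, 0, 0, 16], [-34, 0, 0, 0, 16], [-31, 0, 0, 0, 16], [-20, 0, 0, 0, 16], [0, 0, 0, 0, 16], [0, 0, 0, 0, 16]], newtons=20)

```text
time_s: 5.4
position: [0.3876, 0.2807, 0.2627]
eef_rot: [0.0, 0.984, 0.18, -0.0]
contact_force: [0.6, -0.2, -1.8]
gripper_width: 0.0192
finger_force: 39.2
```

```bash
cat >> h.py <<'E'
def tilt(off=12):
    s=read_state();S=get_image("scene")[:,:,::-1]
    hsv=cv2.cvtColor(S,cv2.COLOR_BGR2HSV);k=cv2.inRange(hsv,(0,60,20),(10,255,120))
    q=np.array(s["eef_rot"]);psi=2*np.arctan2(q[2],q[1]);f=np.array([np.cos(psi),np.sin(psi),0]);up=np.array([0,0,1.])
    g=np.array(s["position"])+.0187*up
    u,v=proj("scene",g).astype(int);w=np.zeros_like(k);cv2.circle(w,(u,v),60,255,-1);k&=w
    c=max(cv2.findContours(k,0,1)[0],key=cv2.contourArea);x,y=cv2.fitLine(c,2,0,.01,.01).ravel()[:2]
    m=np.degrees(np.arctan2(x,y));m=(m+90)%180-90
    best=[]
    for t in range(-20,61,2):
        z=np.cos(np.radians(t))*up-np.sin(np.radians(t))*f
        d=proj("scene",g-.04*z)-proj("scene",g+.02*z); a=(np.degrees(np.arctan2(*d))+90)%180-90; best.append((abs(a-m),t,a))
    print("pos",np.round(s["position"],4),"psi",np.degrees(psi),"img angle",m,"area",cv2.contourArea(c),cv2.minAreaRect(c),"tilt",min(best)[1]); return S
E
python3 -c "
from h import *
cv2.imwrite('pics/t1.png',tilt())"
```

```text
pos [0.3876 0.2807 0.2627] psi 20.74617118877668 img angle -21.906082 area 423.5 ((517.4615478515625, 219.8076934814453), (12.347171783447266, 44.547725677490234), 22.380136489868164) tilt 20
```

Request:
arm_command(increments=[[0, 0, -1, 0, 16], [0, 0, 38, 0, 16], [0, 0, 38, 0, 16], [0, 0, 2, 0, 16], [10, 0, 0, 0, 16], [8, 0, 0, 0, 16], [4, 0, 0, 0, 16], [0, 0, 0, 0, 16]], newtons=25)

```text
time_s: 6.25
position: [0.4097, 0.2893, 0.1876]
eef_rot: [-0.001, 0.984, 0.18, 0.001]
contact_force: [0.1, -0.5, -2.4]
gripper_width: 0.0198
finger_force: 39.2
```

```bash
python3 -c "
from h import *
S=tilt();T=get_image('top')[:,:,::-1];print(read_state()['contact_force'],read_state()['finger_force'])
up=np.array([0,0,1.]);f=np.array([.935,.354,0])
g=np.array([.4745,.3138,.1521])
for t in (20,30,40):
    z=np.cos(np.radians(t))*up-np.sin(np.radians(t))*f
    d=proj('scene',g-.04*z)-proj('scene',g+.02*z);print(t,np.degrees(np.arctan2(*d)))
def crop(I,u,v,w,h): return cv2.resize(I[v:v+h,u:u+w],(w*400//h,400),interpolation=cv2.INTER_CUBIC)
cv2.imwrite('pics/m4.png',np.hstack([crop(S,430,230,140,140),crop(T,130,210,120,120)]))"
```

```text
pos [0.4097 0.2893 0.1876] psi 20.71081039335876 img angle -23.700287 area 373.5 ((502.14654541015625, 258.99139404296875), (11.817580223083496, 41.361534118652344), 23.198591232299805) tilt 54
[-0.67101735  0.03958937 -2.72777988] 39.22462999820709
20 -21.815566937720916
30 -22.412940905997782
40 -22.940902052946385
```

View pics/m4.png

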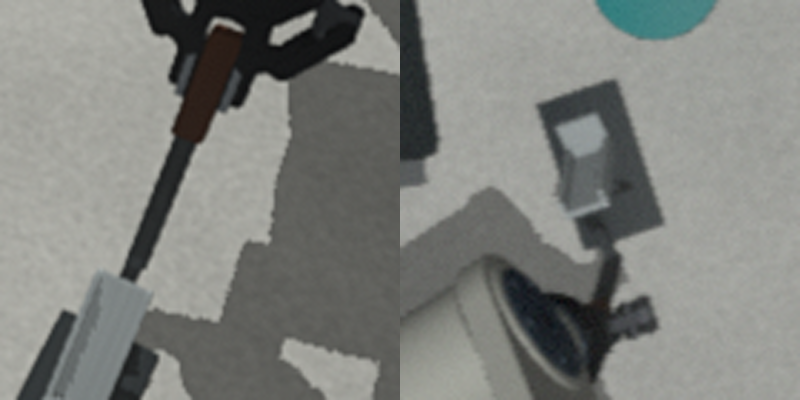

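The top crop shows the lifter still tilted, with its hook right behind the channel's upper edge (600,225). I'll pivot it by moving in an arc.

Request:
arm_command(increments=[[5, 0, -4, 0, 16], [5, 0, -4, 0, 16], [5, 0, -4, 0, 16], [5, 0, -4, 0, 16], [0, 0, 0, 0, 16]])

```text
time_s: 6.85
position: [0.4272, 0.2957, 0.2027]
eef_rot: [0.0, 0.984, 0.18, -0.0]
contact_force: [-1.9, -1.4, -1.6]
gripper_width: 0.0195
finger_force: 39.5
```

Request:
arm_command(increments=[[6, 0, -3, 0, 16], [5, 0, -3, 0, 16], [6, 0, -3, 0, 16], [6, 0, -2, 0, 16], [6, 0, -2, 0, 16], [6, 0, -2, 0, 16], [0, 0, 0, 0, 16]])

```text
time_s: 7.55
position: [0.4607, 0.3084, 0.2176]
eef_rot: [-0.0, 0.984, 0.18, 0.001]
contact_force: [-0.7, 0.5, -1.3]
gripper_width: 0.0199
finger_force: 40.2
```

```bash
python3 -c "
from h import *
S=get_image('scene')[:,:,::-1];T=get_image('top')[:,:,::-1];s=read_state();print(s['position'],s['contact_force'],s['wrist_torque'],s['finger_force'])
def crop(I,u,v,w,h): return cv2.resize(I[v:v+h,u:u+w],(w*400//h,400),interpolation=cv2.INTER_CUBIC)
cv2.imwrite('pics/m5.png',np.hstack([crop(S,430,230,140,140),crop(T,130,210,120,120)]))"
```

```text
[0.46021446 0.30830091 0.21747648] [-1.25656127  0.13172841 -1.28736272] [-0.08019949  0.06514229  0.02001698] 40.224223136901855
```

View pics/m5.png

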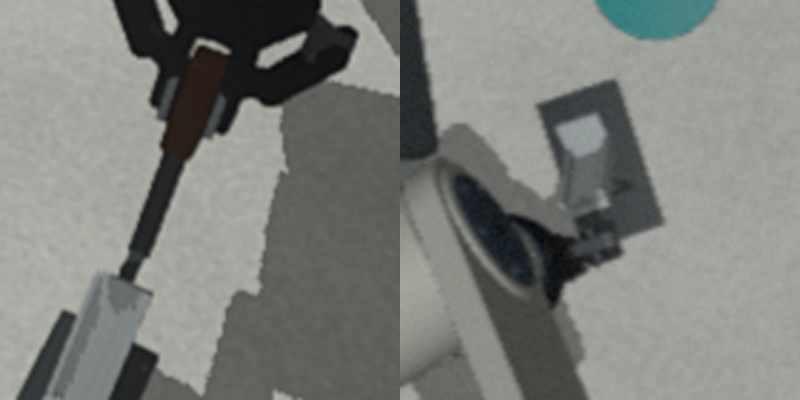

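The scene crop shows the hook tip resting on the channel's end at (130,265) and the handle top at (212,50). I'll check the tilt from those two points.

```bash
python3 -c "
from h import *
up=np.array([0,0,1.]);f=np.array([.935,.354,0])
g=np.array([.4604,.3083,.2363])
for t in (-5,0,5,10,15,20,30):
    c,s=np.cos(np.radians(t)),np.sin(np.radians(t));z=c*up-s*f;x=c*f+s*up
    P=lambda a,b:proj('scene',g+a*x/1e3+b*z/1e3)
    print(t,P(0,25.5),P(3,-50),P(30.5,-134),P(33,-150))
print('meas top',504.2,247.5,'handle bottom',430+178/2.857,230+158/2.857,'tip top',477.3,319.3)"
```

```text
-5 [501.37877458 254.21575653] [491.02258414 282.85490007] [476.33979565 320.41652087] [474.26082083 325.97057635]
0 [501.82138368 253.30926624] [490.21218601 284.51225985] [474.37376    324.33798132] [472.05158562 330.40066397]
5 [502.23222552 252.48819195] [489.45293076 286.02962616] [472.53314298 327.91491024] [469.9728275  334.46767399]
10 [502.60814121 251.75873131] [488.7504862  287.39527775] [470.83259674 331.1156455 ] [468.0407108  338.13622446]
15 [502.94630458 251.12623169] [488.11030401 288.59814831] [469.28713348 333.90812384] [466.27200909 341.3699833 ]
20 [503.24424195 250.59515744] [487.53757943 289.6279201 ] [467.9120392  336.26013658] [464.6840343  344.13190468]
30 [503.71139159 249.85060955] [486.61373233 291.1312555 ] [465.73469893 339.51532833] [462.12148084 348.09060938]
meas top 504.2 247.5 handle bottom 492.3031151557578 285.3027651382569 tip top 477.3 319.3
```

Those two cues conflict, so I'll inspect the lifter in free space, near the lid and at the lid's yaw.

Request:
arm_command(increments=[[-12, 0, 0, 0, 16], [-13, 0, 0, 0, 16], [0, 0, -30, 0, 16], [0, 0, -30, 0, 16], [0, 0, 0, 0.134, 16], [0, 0, 0, 0.134, 16], [0, 0, 0, 0.134, 16], [0, 0, 0, 0.134, 16]], newtons=60)

```text
time_s: 8.45
position: [0.435, 0.2988, 0.2775]
eef_rot: [-0.0, 0.996, -0.09, 0.0]
contact_force: [0.0, 0.3, -2.8]
gripper_width: 0.0192
finger_force: 61.5
```

Request:
arm_command(increments=[[0, 0, 0, 0, 16], [25, 35, 0, 0, 16], [25, 35, 0, 0, 16], [25, 35, 0, 0, 16], [25, 35, 0, 0, 16], [25, 35, 0, 0, 16], [25, 35, 0, 0, 16], [20, 28, 0, 0, 16]])

```text
time_s: 9.25
position: [0.5624, 0.0332, 0.2774]
eef_rot: [0.0, 0.996, -0.085, 0.0]
contact_force: [-0.7, 1.3, -3.4]
gripper_width: 0.0193
finger_force: 61.5
```

Request:
arm_command(increments=[[20, 28, 0, 0, 16], [14, 22, 10, 0, 16], [0, 0, 20, 0, 16], [0, 0, 0, 0, 16], [0, 0, 0, 0, 16]])

```text
time_s: 9.75
position: [0.5864, -0.0195, 0.2473]
eef_rot: [-0.0, 0.996, -0.086, -0.001]
contact_force: [0.1, 0.1, -1.4]
gripper_width: 0.0188
finger_force: 61.4
```

```bash
python3 -c "
from h import *
S=get_image('scene')[:,:,::-1];T=get_image('top')[:,:,::-1];s=read_state();print(s['time_s'],s['position'],s['eef_rot'],s['contact_force'],s['finger_force'])
cv2.imwrite('pics/s6.png',S);cv2.imwrite('pics/t6.png',T)
u,v=proj('scene',s['position']).astype(int);a,b=proj('top',s['position']).astype(int);print(u,v,a,b)
def crop(I,u,v,w,h): print(u,v);return cv2.resize(I[v:v+h,u:u+w],(400,w and h*400//w),interpolation=cv2.INTER_CUBIC)
cv2.imwrite('pics/m6.png',np.hstack([crop(S,u-55,v-50,100,130),crop(T,a-40,b-80,80,104)]))"
```

```text
9.85 [ 0.58728854 -0.01924431  0.24831302] [-7.27150569e-05  9.96300287e-01 -8.59382929e-02  5.86130837e-04] [ 0.23481665  0.02683498 -1.92578715] 61.36013746261597
316 189 316 237
261 139
276 157
```

View pics/m6.png

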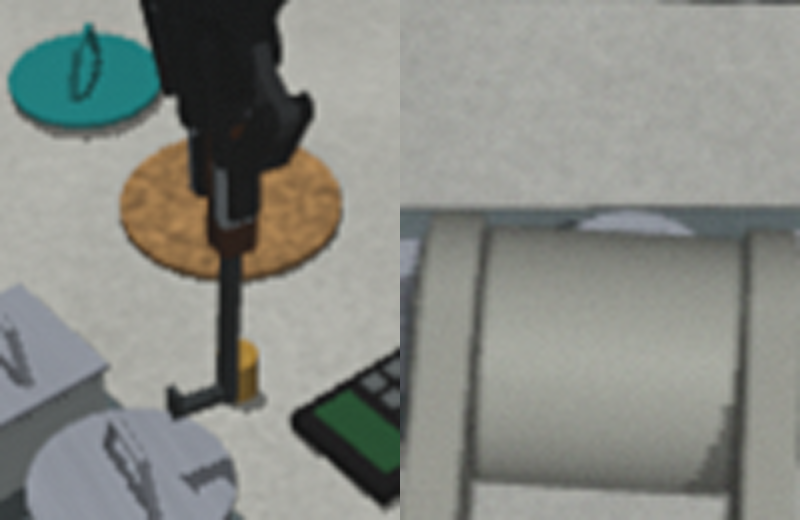

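The hook shows clearly against the table: tip at crop (175,390), bar bottom at (232,402), bar top at (238,255). The lifter is now close to upright. I'll fit tilt, grip offset and image bias from these points, then locate the loop with the same bias.

```bash
cat > fit.py <<'E'
from h import *
from scipy.optimize import least_squares
np.set_printoptions(precision=4,suppress=True)
ps=np.radians(-9.87);f=np.array([np.cos(ps),np.sin(ps),0]);up=np.array([0,0,1.])
g=np.array([.5873,-.0193,.2483+.0187])
def px(x,y): return np.array([261+x/4,139+y/4])
# features: (x,z) from handle centre, seen at bar mid plane
F=[((0,-38),px(230,253)),((-3,-138),px(226,403)),((33,-122),px(173,388)),((33,-138),px(173,417))]
def pts(p):
    t,o=np.radians(p[0]),p[1];z=np.cos(t)*up-np.sin(t)*f;x=np.cos(t)*f+np.sin(t)*up
    return [proj("scene",g+(a*x+(b-o)*z)/1e3)+p[2:4] for (a,b),_ in F]
r=least_squares(lambda p:np.r_[np.ravel(np.array(pts(p))-[m for _,m in F]),.02*(p[1]-12)],[0,12,0,0])
print("tilt,off,du,dv",r.x,"res",r.fun)
du=r.x[2:4]
e=[plane("scene",*(np.array(q)-du),.113) for q in((289.6,244.4),(297,254.4))]
print("bar ends",e,np.linalg.norm(e[0]-e[1]),"yaw",np.degrees(np.arctan2(*(e[1]-e[0])[:2])),(e[0]+e[1])/2)
print("disc scene",plane("scene",*(np.array([293.4,260.])-du),.081))
print("trivet scene",plane("scene",*(np.array([318.2,190.2])-du),.008))
E
python3 fit.py
```

```text
tilt,off,du,dv [ 3.754  29.5487  4.3475 -6.7699] res [ 0.6353 -0.0397  1.1622 -1.6107 -0.8433  1.7011 -0.9542 -0.0507  0.351 ]
bar ends [array([ 0.6604, -0.0326,  0.113 ]), array([ 0.6643, -0.0005,  0.113 ])] 0.032278030267988554 yaw 6.969110783591876 [ 0.6623 -0.0166  0.113 ]
disc scene [ 0.6639 -0.0171  0.081 ]
trivet scene [ 0.4393 -0.2342  0.008 ]
```

```bash
python3 - <<'E'
s=open("fit.py").read()
i=s.index("F=[");j=s.index("du=r.x")
s=s[:i]+'''F=[((10,10,-37.5),px(232,254)),((33,5,-138),px(178,418)),((-3,7,-138),px(240,402)),((33,-5,-122),px(168,386)),((-3,7,-45),px(246,262))]
Y=np.array([-f[1],f[0],0])
def pts(p):
    t,o=np.radians(p[0]),p[1];z=np.cos(t)*up-np.sin(t)*f;x=np.cos(t)*f+np.sin(t)*up
    return [proj("scene",g+(a*x+y*Y+(b-o)*z)/1e3)+p[2:4] for (a,y,b),_ in F]
for w in (1,.3,.05):
    r=least_squares(lambda p:np.r_[np.ravel(np.array(pts(p))-[m for _,m in F]),.2*(p[1]-11),w*p[2:4]],[0,11,0,0])
    print("tilt,off,du,dv",r.x,"res",r.fun)
'''+s[j:]
open("fit.py","w").write(s)
E
python3 fit.py
```

```text
tilt,off,du,dv [ 1.2406  7.9042  2.5678 -0.1015] res [-2.5741  1.8535  0.0321 -0.0213  0.5312 -1.0192  0.2366 -0.6189 -0.7936
 -0.0926 -0.6192  2.5678 -0.1015]
tilt,off,du,dv [ 3.9254  8.5629  5.1468 -0.8356] res [-0.9926  1.5074 -0.3939 -0.0379  0.1673 -0.4738  0.1207 -0.7684  0.6353
 -0.1521 -0.4874  1.544  -0.2507]
tilt,off,du,dv [ 4.5452  9.5651  5.7547 -1.3247] res [-0.6378  1.4469 -0.4925 -0.0778  0.0706 -0.3834  0.095  -0.8312  0.9503
 -0.1513 -0.287   0.2877 -0.0662]
bar ends [array([ 0.6539, -0.0472,  0.113 ]), array([ 0.658 , -0.0145,  0.113 ])] 0.03293531934775661 yaw 7.132300160161145 [ 0.6559 -0.0309  0.113 ]
disc scene [ 0.6575 -0.0315  0.081 ]
trivet scene [ 0.4289 -0.2544  0.008 ]
```

Tilt is about 4°, and the grip point is about 9 mm above the handle centre. The loop is about 41–46 mm ahead and laterally aligned by both cues, with yaw within 3°. I'll lower the hook to loop height and enter.

Request:
arm_command(increments=[[0, 0, 13, 0, 16], [0, 0, 12, 0, 16], [0, 0, 8, 0, 16], [0, 0, 0, 0, 16], [0, 0, 0, 0, 16]])

```text
time_s: 10.35
position: [0.587, -0.0198, 0.2139]
eef_rot: [0.0, 0.996, -0.087, -0.0]
contact_force: [-0.7, 0.3, -1.1]
gripper_width: 0.0194
finger_force: 61.5
```

```bash
python3 -c "
from h import *
S=get_image('scene')[:,:,::-1];s=read_state();print(s['time_s'],s['position'],s['contact_force'],s['wrist_torque'])
cv2.imwrite('pics/s7.png',S)
cv2.imwrite('pics/m7.png',cv2.resize(S[185:285,250:380],(780,600),interpolation=cv2.INTER_CUBIC))"
```

```text
10.4 [ 0.58731848 -0.01984021  0.21433082] [-0.12605721  0.29028475 -1.30253936] [-0.03881016  0.01929908  0.03829219]
```

View pics/m7.png

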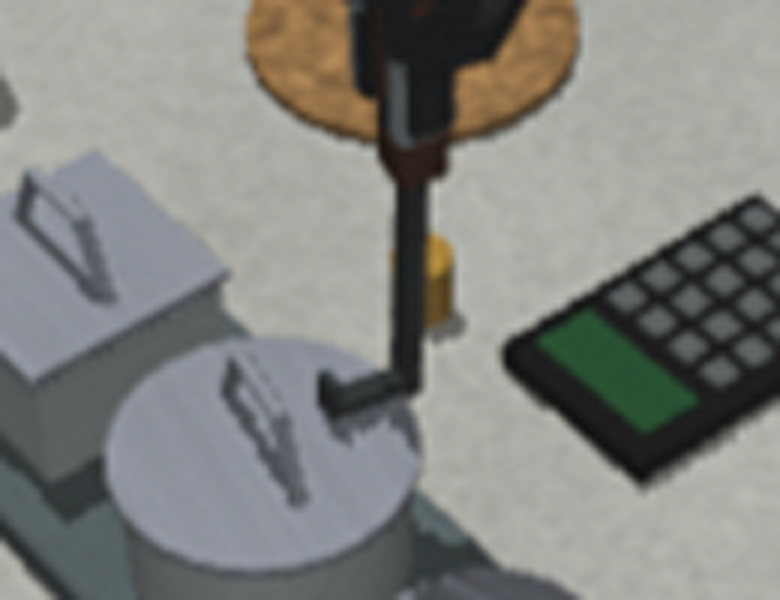

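The hook tip is at crop (335,395), about 7 mm above the disc judging by its shadow. The loop bar is centred near (258,380), so it needs about 40 mm forward and a hair to the right.

Request:
arm_command(increments=[[4, 1, -1, 0, 16], [7, 1, -1, 0, 16], [8, 0, 0, 0, 16], [8, 0, 0, 0, 16], [8, 0, 0, 0, 16], [4, 0, 0, 0, 16], [0, 0, 0, 0, 16]])

```text
time_s: 11.1
position: [0.6258, -0.0287, 0.2161]
eef_rot: [-0.0, 0.996, -0.087, -0.0]
contact_force: [-0.6, 0.6, -1.8]
gripper_width: 0.019
finger_force: 61.5
```

```bash
python3 -c "
from h import *
S=get_image('scene')[:,:,::-1];s=read_state();print(s['time_s'],s['position'],s['contact_force'],s['wrist_torque'])
cv2.imwrite('pics/s8.png',S)
I=cv2.cvtColor(S,cv2.COLOR_BGR2GRAY);I0=cv2.imread('pics/s7.png',0)
print(I[222:276:2,284:326:2])
print('disc moved?',[np.round(cv2.fitEllipse(cv2.convexHull(max(cv2.findContours(cv2.morphologyEx(cv2.inRange(J,(140,125,125),(230,200,200))[235:285,262:325],3,np.ones((3,3))),0,1)[0],key=cv2.contourArea)))[0],2) for J in (S,cv2.imread('pics/s7.png'))])"
```

```text
11.15 [ 0.62529605 -0.02862648  0.21601088] [-0.52104446  0.0503878  -0.96210402] [-0.01216847 -0.02691308 -0.0082229 ]
[[164 164 162 165 168 172 166  37  35  64 177 172 172 171 172 170 174 176
  176 173 175]
 [169 171 163 166 169 173 166  36  35  61 175 171 170 169 170 172 164 145
  139 143 166]
 [151 170 167 168 171 168 164  36  34  63 174 169 170 170 174 171 134 134
  133 131 138]
 [148 154 170 171 166 170 165  36  35  63 176 168 169 172 174 165 134 136
  136 137 124]
 [150 132 139 168 164 170 166  37  34  64 178 174 174 174 176 162  86 124
  127 122  82]
 [100  95 169 167 168 173 169  36  34  65 180 172 173 173 171 160  66  75
   79  77  68]
 [ 79 107 174 171 170 170 175  43  34  63 174 171 172 173 174 170  72  78
   81  79  68]
 [ 90 100 169 177 170 170 173  42  34  64 182 176 174 175 174 159  67  79
   81  79  69]
 [ 93  93 104 161 172 174 177  42  33  64 178 176 175 172 176 176 119  73
   80  81  87]
 [ 92  91  96  99 160 166 170  41  35  65 178 178 178 175 173 178 167 127
   96  99 102]
 [119 128 145 139 142 141 147  40  34  60 158 169 171 175 181 177 174 182
  185 145 181]
 
[... 782 characters left out ...]
45
  146 174 173]
 [144 136  84  84 109 108  84  99  80  83  83  86  87  84 127 147 145 145
  151 171 168]
 [146 146 105  84 149 144  80  97 101  82  83  83  87  86  83 136 148 135
  160 174 172]
 [149 145 146 149 149 151 142  89 109 111  83  84  85  86  85  84 126 111
  158 170 172]
 [150 147 145 146 150 146 152  88 102 143  86  83  85  87  87  86  82  74
   98 158 177]
 [149 148 145 146 148 149 148 149 143 149  86  85  84  85  86  87  74  79
   98  97 136]
 [149 150 147 147 147 150 148 148 150 139  83  87  85  84  85  76  78  65
   99 100  95]
 [149 148 150 147 146 149 149 146 150 151 132  84  88  86  81  85  78  65
   67 100  98]]
disc moved? [array([30.24, 21.92]), array([36.59, 21.22])]
```

No contact yet, and the tip pixels at (286,254) show beyond the loop. I'll lift slowly and watch for the lid's weight.

Request:
arm_command(increments=[[0, 0, -3, 0, 16], [0, 0, -3, 0, 16], [0, 0, -3, 0, 16], [0, 0, -3, 0, 16], [0, 0, 0, 0, 16]], newtons=80)

```text
time_s: 11.65
position: [0.6255, -0.0286, 0.229]
eef_rot: [-0.0, 0.996, -0.087, 0.001]
contact_force: [-0.2, -0.3, -1.1]
gripper_width: 0.019
finger_force: 78.5
```

Request:
arm_command(increments=[[0, 0, -2, 0, 16], [0, 0, -2, 0, 16], [0, 0, -2, 0, 16], [0, 0, -2, 0, 16], [0, 0, 0, 0, 16], [0, 0, 0, 0, 16]])

```text
time_s: 12.25
position: [0.6251, -0.0286, 0.2362]
eef_rot: [0.0, 0.996, -0.087, -0.0]
contact_force: [0.6, 0.1, -4.6]
gripper_width: 0.0189
finger_force: 78.5
```

```bash
cat >> h.py <<'E'
def mask(S): return cv2.morphologyEx(cv2.inRange(S,(140,125,125),(230,200,200))&cv2.inRange(cv2.cvtColor(S,cv2.COLOR_BGR2HSV),(110,10,0),(150,255,255)),3,np.ones((3,3)))
E
python3 -c "
from h import *
s=read_state();F=[s['contact_force']]
for i in range(4): S=get_image('scene')[:,:,::-1];F.append(read_state()['contact_force'])
print(s['time_s'],s['position'],np.mean(F,0),s['wrist_torque'])
cv2.imwrite('pics/s9.png',S)
for J in (cv2.imread('pics/s7.png'),S):
  for c in cv2.findContours(mask(J),0,1)[0]:
    if cv2.contourArea(c)>200:print(cv2.boundingRect(c),cv2.contourArea(c))
"
```

```text
12.25 [ 0.62513889 -0.02856744  0.23615457] [ 0.27425708  0.06899595 -4.47903493] [-0.0053494   0.08637598 -0.02610437]
(311, 287, 25, 26) 214.0
(268, 241, 52, 39) 1279.0
(234, 211, 53, 37) 907.5
(296, 241, 24, 25) 207.5
(268, 240, 38, 38) 684.5
(234, 210, 53, 38) 914.0
```

The wrist now carries 2.8 N more, so the lid hangs on the hook. I'll lift it gently clear.

Request:
arm_command(increments=[[0, 0, -2, 0, 16], [0, 0, -3, 0, 16], [0, 0, -5, 0, 16], [0, 0, -6, 0, 16], [0, 0, -7, 0, 16], [0, 0, -7, 0, 16], [0, 0, -7, 0, 16], [0, 0, -6, 0, 16]])

```text
time_s: 13.25
position: [0.6254, -0.0286, 0.2802]
eef_rot: [-0.0, 0.996, -0.087, 0.0]
contact_force: [-0.1, -0.6, -4.5]
gripper_width: 0.0184
finger_force: 78.5
```

Request:
arm_command(increments=[[0, 0, -4, 0, 16], [0, 0, -2, 0, 16], [0, 0, 0, 0, 16], [0, 0, 0, 0, 16]])

```text
time_s: 13.65
position: [0.6251, -0.0286, 0.285]
eef_rot: [0.0, 0.996, -0.087, -0.0]
contact_force: [0.2, -0.5, -4.2]
gripper_width: 0.019
finger_force: 78.5
```

```bash
python3 -c "
from h import *
s=read_state();S=get_image('scene')[:,:,::-1]
print(s['time_s'],s['position'],s['contact_force'],s['wrist_torque'])
cv2.imwrite('pics/s10.png',S);cv2.imwrite('pics/t10.png',get_image('top')[:,:,::-1])
cv2.imwrite('pics/m10.png',cv2.resize(S[150:280,230:390],(738,600),interpolation=cv2.INTER_CUBIC))"
```

```text
13.65 [ 0.62505812 -0.02858779  0.2849778 ] [ 0.20805217 -0.49431333 -4.20904814] [ 0.05176848  0.0863199  -0.02331266]
```

View pics/m10.png

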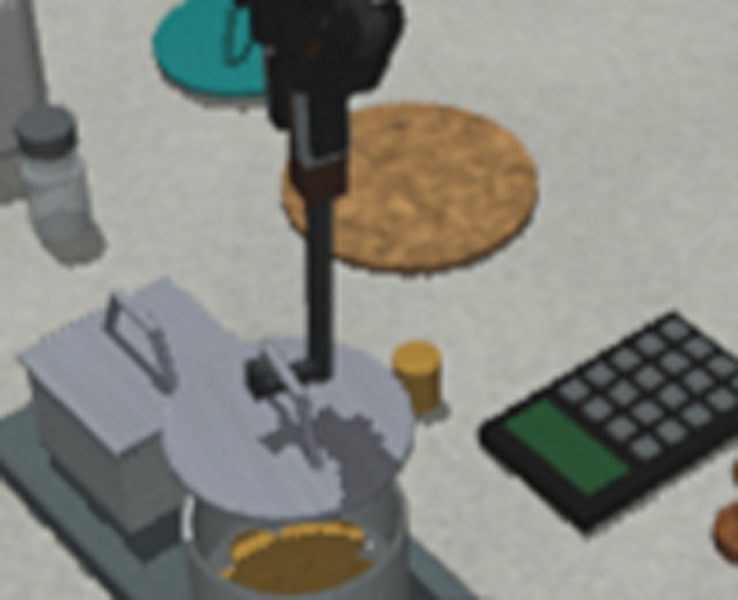

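The lid hangs level: its disc spans crop (168–413, 340–515), ratio 0.71, as expected for a level disc at this view angle. The coins are visible below it. Lid to trivet is (-0.234,-0.223) m by both cameras within 2 mm. I'll carry it smoothly, backing off first to clear the square lid.

Request:
arm_command(increments=[[-3, 0, 0, 0, 16], [-6, 0, 0, 0, 16], [-9, 0, 0, 0, 16], [-12, 0, 0, 0, 16], [-12, 0, 0, 0, 16], [-9, 0, 0, 0, 16], [-6, 0, 0, 0, 16], [-3, 0, 0, 0, 16]])

```text
time_s: 14.55
position: [0.5655, -0.018, 0.2855]
eef_rot: [0.0, 0.996, -0.087, 0.0]
contact_force: [0.3, -0.2, -4.7]
gripper_width: 0.0186
finger_force: 78.5
```

Request:
arm_command(increments=[[-1.4, 2.7, 0, 0, 16], [-2.7, 5.4, 0, 0, 16], [-4.1, 8, 0, 0, 16], [-5.4, 10.7, 0, 0, 16], [-6.8, 13.4, 0, 0, 16], [-6.8, 13.4, 0, 0, 16], [-6.8, 13.4, 0, 0, 16], [-6.8, 13.4, 0, 0, 16]])

```text
time_s: 15.35
position: [0.5111, -0.0915, 0.2854]
eef_rot: [0.0, 0.996, -0.087, 0.0]
contact_force: [-0.8, 0.2, -4.7]
gripper_width: 0.0191
finger_force: 78.4
```

Request:
arm_command(increments=[[-6.8, 13.4, 0, 0, 16], [-6.8, 13.4, 0, 0, 16], [-6.8, 13.4, 0, 0, 16], [-6.8, 13.4, 0, 0, 16], [-6.8, 13.4, 0, 0, 16], [-6.8, 13.4, 0, 0, 16], [-6.8, 13.4, 0, 0, 16], [-6.8, 13.4, 0, 0, 16]])

```text
time_s: 16.15
position: [0.4391, -0.1874, 0.2853]
eef_rot: [0.0, 0.996, -0.087, 0.0]
contact_force: [-0.0, -0.0, -4.2]
gripper_width: 0.0188
finger_force: 78.4
```

Request:
arm_command(increments=[[-6.8, 13.4, 0, 0, 16], [-6.8, 13.4, 0, 0, 16], [-6.8, 13.4, 0, 0, 16], [-5.4, 10.7, 0, 0, 16], [-4.1, 8, 0, 0, 16], [-2.7, 5.4, 0, 0, 16], [-2.7, 5.4, 0, 0, 16], [-1.4, 2.7, 0, 0, 16]])

```text
time_s: 16.95
position: [0.391, -0.2517, 0.2853]
eef_rot: [-0.0, 0.996, -0.087, -0.0]
contact_force: [0.1, -0.1, -5.4]
gripper_width: 0.0191
finger_force: 78.4
```

Request:
arm_command(increments=[[0, 0, 3, 0, 16], [0, 0, 6, 0, 16], [0, 0, 8, 0, 16], [0, 0, 10, 0, 16], [0, 0, 10, 0, 16], [0, 0, 8, 0, 16], [0, 0, 5, 0, 16], [0, 0, 2, 0, 16]])

```text
time_s: 17.75
position: [0.3909, -0.2512, 0.2326]
eef_rot: [-0.0, 0.996, -0.087, -0.0]
contact_force: [-0.5, -0.4, -4.1]
gripper_width: 0.019
finger_force: 78.4
```

```bash
python3 -c "
from h import *
s=read_state();S=get_image('scene')[:,:,::-1];T=get_image('top')[:,:,::-1]
print(s['time_s'],s['position'],s['contact_force'],s['wrist_torque'])
cv2.imwrite('pics/s11.png',S);cv2.imwrite('pics/t11.png',T)
h=.081+s['position'][2]-.2335
for n,I in(('scene',S),('top',T)):
  for c in cv2.findContours(mask(I),0,1)[0]:
    if cv2.contourArea(c)>100:
      e=cv2.fitEllipse(cv2.convexHull(c));print(n,cv2.boundingRect(c),np.round(e[0],1),np.round(e[1],1),plane(n,*e[0],h).round(4))
  k=cv2.inRange(cv2.cvtColor(I,cv2.COLOR_BGR2HSV),(8,70,60),(22,255,255))
  print([cv2.boundingRect(c) for c in cv2.findContours(k,0,1)[0] if cv2.contourArea(c)>60])
"
```

```text
17.75 [ 0.39092727 -0.25122598  0.23255177] [-0.5321443  -0.40500036 -4.06526971] [0.03473873 0.06946963 0.00097373]
scene (311, 281, 41, 31) [331.3 295.8] [31.7 40.8] [0.6414 0.096  0.0801]
scene (238, 211, 48, 36) [260.6 228.4] [33.  45.3] [ 0.6483 -0.1522  0.0801]
scene (297, 156, 31, 24) [312.4 168.4] [22.4 31.7] [ 0.4242 -0.2579  0.0801]
[(278, 262, 33, 17), (385, 247, 15, 26), (315, 224, 11, 16), (83, 195, 79, 85), (291, 176, 55, 33), (559, 89, 81, 84), (466, 78, 16, 30), (442, 77, 18, 20), (407, 59, 19, 22), (335, 58, 25, 16), (616, 0, 24, 49)]
top (384, 289, 41, 29) [404.3 303.8] [28.4 39.1] [ 0.4241 -0.2559  0.0801]
top (260, 205, 30, 30) [274.9 219.6] [29.2 29.6] [0.6399 0.0928 0.0801]
top (353, 203, 32, 33) [367.4 219.2] [35.2 58.7] [ 0.6465 -0.1539  0.0801]
[(113, 421, 13, 30), (49, 421, 13, 28), (280, 287, 12, 13), (374, 281, 54, 54), (306, 206, 30, 30), (414, 108, 64, 44)]
```

Both cameras put the lid within 2 mm of the trivet's centre. I'll lower it gently.

Request:
arm_command(increments=[[0, 0, 3, 0, 16], [0, 0, 6, 0, 16], [0, 0, 9, 0, 16], [0, 0, 10, 0, 16], [0, 0, 9, 0, 16], [0, 0, 6, 0, 16], [0, 0, 4, 0, 16], [0, 0, 2, 0, 16]])

```text
time_s: 18.65
position: [0.3911, -0.2513, 0.1838]
eef_rot: [-0.0, 0.996, -0.087, -0.0]
contact_force: [0.7, -0.9, -4.5]
gripper_width: 0.0189
finger_force: 78.5
```

Request:
arm_command(increments=[[0, 0, 1, 0, 16], [0, 0, 1, 0, 16], [0, 0, 1, 0, 16], [0, 0, 1, 0, 16], [0, 0, 1, 0, 16], [0, 0, 1, 0, 16], [0, 0, 1, 0, 16], [0, 0, 1, 0, 16]])

```text
time_s: 19.45
position: [0.3912, -0.2514, 0.1762]
eef_rot: [-0.0, 0.996, -0.087, 0.0]
contact_force: [0.2, 0.4, -6.0]
gripper_width: 0.0194
finger_force: 78.5
```

Request:
arm_command(increments=[[0, 0, 1, 0, 16], [0, 0, 1, 0, 16], [0, 0, 1, 0, 16], [0, 0, 1, 0, 16], [0, 0, 1, 0, 16], [0, 0, 1, 0, 16], [0, 0, 1, 0, 16], [0, 0, 0, 0, 16]])

```text
time_s: 20.25
position: [0.3914, -0.2515, 0.1694]
eef_rot: [0.0, 0.996, -0.087, 0.0]
contact_force: [-0.1, -0.2, -1.9]
gripper_width: 0.0191
finger_force: 78.7
```

The lid is down and the load is off. I'll lower the hook clear of the bar, then back out.

Request:
arm_command(increments=[[0, 0, 2, 0, 16], [0, 0, 3, 0, 16], [0, 0, 4, 0, 16], [0, 0, 3, 0, 16], [0, 0, 0, 0, 16], [0, 0, 0, 0, 16]])

```text
time_s: 20.85
position: [0.3911, -0.2514, 0.1571]
eef_rot: [-0.0, 0.996, -0.087, -0.0]
contact_force: [1.3, 0.2, -2.1]
gripper_width: 0.0192
finger_force: 78.7
```

Request:
arm_command(increments=[[-3, 0, 0, 0, 16], [-5, 0, 0, 0, 16], [-5, 0, 0, 0, 16], [-5, 0, 0, 0, 16]])

```text
time_s: 21.25
position: [0.3728, -0.2481, 0.1573]
eef_rot: [-0.0, 0.996, -0.087, -0.0]
contact_force: [0.1, -0.3, -1.9]
gripper_width: 0.0191
finger_force: 78.7
```

```bash
python3 -c "
from h import *
s=read_state();S=get_image('scene')[:,:,::-1];T=get_image('top')[:,:,::-1]
print(s['time_s'],s['position'],s['contact_force'],s['wrist_torque'])
for n,I in(('scene',S),('top',T)):
  for c in cv2.findContours(mask(I),0,1)[0]:
    if cv2.contourArea(c)>100:print(n,cv2.boundingRect(c))
"
```

```text
21.25 [ 0.37281762 -0.24812623  0.15732072] [ 0.08094442 -0.30082417 -1.89165729] [ 0.03443712 -0.00887902  0.03761198]
scene (311, 280, 42, 32)
scene (236, 211, 51, 36)
scene (298, 175, 36, 24)
top (381, 288, 39, 34)
top (260, 205, 30, 30)
top (353, 203, 32, 33)
```

Request:
arm_command(increments=[[-6, 0, 0, 0, 16], [-7, 0, 0, 0, 16], [-7, 0, 0, 0, 16], [-7, 0, 0, 0, 16], [0, 0, -20, 0, 16], [0, 0, -30, 0, 16], [0, 0, -30, 0, 16], [0, 0, -20, 0, 16]])

```text
time_s: 22.15
position: [0.3468, -0.2438, 0.2592]
eef_rot: [0.0, 0.996, -0.087, 0.001]
contact_force: [-0.1, -0.2, -2.2]
gripper_width: 0.0187
finger_force: 78.9
```

Request:
arm_command(increments=[[2, -20, 0, 0, 16], [4.6, -42, 0, 0, 16], [4.6, -42, 0, 0, 16], [4.6, -42, 0, 0, 16], [4.6, -42, 0, 0, 16], [4.6, -42, 0, 0, 16], [4.6, -42, 0, 0, 16], [4.6, -42, 0, 0, 16]])

```text
time_s: 22.95
position: [0.4347, 0.0613, 0.2574]
eef_rot: [0.0, 0.996, -0.087, 0.0]
contact_force: [1.6, -0.3, -0.9]
gripper_width: 0.0189
finger_force: 79.0
```

Request:
arm_command(increments=[[4.6, -42, 0, 0, 16], [4.6, -42, 0, 0, 16], [4.6, -42, 0, 0, 16], [4.6, -42, 0, 0, 16], [4.6, -42, 0, 0, 16], [4.6, -42, 0, 0, 16], [2, -20, 0, 0, 16], [0, 0, 0, 0, 16]])

```text
time_s: 23.75
position: [0.5114, 0.3247, 0.2567]
eef_rot: [-0.0, 0.996, -0.086, -0.0]
contact_force: [-0.0, 0.2, -1.5]
gripper_width: 0.0188
finger_force: 79.2
```

Request:
arm_command(increments=[[0, 0, 0, -0.134, 16], [0, 0, 0, -0.134, 16], [0, 0, 0, -0.134, 16], [0, 0, 0, -0.134, 16], [0, 0, 0, 0, 16], [0, 0, 0, 0, 16]])

```text
time_s: 24.35
position: [0.511, 0.3216, 0.2573]
eef_rot: [0.0, 0.984, 0.178, -0.0]
contact_force: [-0.3, -0.3, -1.8]
gripper_width: 0.0191
finger_force: 79.2
```

```bash
python3 -c "
from h import *
s=read_state();q=s['eef_rot'];ps=2*np.arctan2(q[2],q[1]);S=get_image('scene')[:,:,::-1];T=get_image('top')[:,:,::-1]
print(s['time_s'],s['position'],np.degrees(ps),s['contact_force'])
d=np.array([.4745,.3138,.1334])-s['position'];print('to g0: fwd',d[0]*np.cos(ps)+d[1]*np.sin(ps),'ty',d[0]*np.sin(ps)-d[1]*np.cos(ps),'up',d[2])
cv2.imwrite('pics/s12.png',S);cv2.imwrite('pics/t12.png',T)
for n,I in(('scene',S),('top',T)):
  for c in cv2.findContours(mask(I),0,1)[0]:
    if cv2.contourArea(c)>100:e=cv2.fitEllipse(cv2.convexHull(c));print(n,cv2.boundingRect(c),np.round(e[1],1),plane(n,*e[0],.02).round(4))
"
```

```text
24.35 [0.51102501 0.32161261 0.25726624] 20.47585916415078 [-0.31012543 -0.25129961 -1.83693335]
to g0: fwd -0.03695029661138646 ty -0.005457903844397213 up -0.1238662372968021
scene (311, 280, 42, 33) [32. 41.] [0.6124 0.0594 0.02  ]
scene (234, 211, 52, 36) [33.7 47.3] [ 0.6203 -0.2105  0.02  ]
scene (298, 173, 41, 27) [25.4 39.9] [ 0.4125 -0.2506  0.02  ]
top (381, 288, 39, 40) [38.4 39.2] [ 0.4094 -0.2535  0.02  ]
top (260, 205, 30, 30) [28.9 29.9] [0.6449 0.0986 0.02  ]
top (353, 203, 32, 33) [36.4 62.1] [ 0.6517 -0.1649  0.02  ]
```

The lid lies flat, within 3 mm of the trivet's centre. Now I'll re-tilt the lifter by pressing the hook's heel against the rest's channel floor while drawing the handle back.

Request:
arm_command(increments=[[0, -5.5, 10, -0.004, 16], [0, 0, 26, 0, 16], [-8, 0, 0, 0, 16], [-8, 0, 0, 0, 16], [0, 0, 0, 0, 16]])

```text
time_s: 24.95
position: [0.4942, 0.3221, 0.2225]
eef_rot: [-0.0, 0.983, 0.182, 0.001]
contact_force: [1.6, 1.0, -1.5]
gripper_width: 0.0193
finger_force: 78.8
```

Request:
arm_command(increments=[[-7, 0, 1, 0, 16], [-6, 0, 0.5, 0, 16], [-6, 0, 1, 0, 16], [-6.5, 0, 1.5, 0, 16], [0, 0, 0, 0, 16]])

```text
time_s: 25.45
position: [0.4696, 0.3125, 0.2174]
eef_rot: [-0.0, 0.983, 0.182, -0.0]
contact_force: [1.9, 1.5, 2.5]
gripper_width: 0.0191
finger_force: 78.7
```

Request:
arm_command(increments=[[-6, 0, 1.5, 0, 16], [-6.5, 0, 2, 0, 16], [-6, 0, 2, 0, 16], [-6, 0, 2.5, 0, 16], [-5, 0, 2.5, 0, 16], [0, 0, 0, 0, 16]])

```text
time_s: 26.05
position: [0.4419, 0.3017, 0.2062]
eef_rot: [0.0, 0.983, 0.182, -0.001]
contact_force: [1.4, 1.4, 1.3]
gripper_width: 0.0191
finger_force: 78.0
```

```bash
python3 -c "
from h import *
s=read_state();q=s['eef_rot'];ps=2*np.arctan2(q[2],q[1]);S=get_image('scene')[:,:,::-1];T=get_image('top')[:,:,::-1]
print(s['time_s'],s['position'],np.degrees(ps),s['contact_force'],s['wrist_torque'])
d=np.array([.4745,.3138,.1334])-s['position'];print('to g0: fwd',d[0]*np.cos(ps)+d[1]*np.sin(ps),'ty',d[0]*np.sin(ps)-d[1]*np.cos(ps),'up',d[2])
cv2.imwrite('pics/s13.png',S);cv2.imwrite('pics/t13.png',T)
k=cv2.inRange(cv2.cvtColor(S,cv2.COLOR_BGR2HSV),(0,60,20),(10,255,120))
print([(cv2.boundingRect(c),cv2.minAreaRect(c)) for c in cv2.findContours(k,0,1)[0] if cv2.contourArea(c)>100])
f=np.array([np.cos(ps),np.sin(ps),0]);up=np.array([0,0,1.]);g=s['position']+.0187*up
for t in (0,5,10,15,20,25,30):
    c,n=np.cos(np.radians(t)),np.sin(np.radians(t));z=c*up-n*f;x=c*f+n*up
    print(t,[proj('scene',g+(a*x+b*z)/1e3).round(1) for a,b in((10,28.),(10,-47))],proj('top',g+(12*x-142*z)/1e3))
Ts=cv2.cvtColor(T,cv2.COLOR_BGR2GRAY)
print(cv2.cvtColor(S,cv2.COLOR_BGR2GRAY)[286:342:3,458:500:2])
"
```

```text
26.05 [0.44189357 0.30173196 0.20623609] 20.96389846594904 [1.42180053 1.40548612 1.34150038] [ 0.35764712 -0.66753907  0.06649242]
to g0: fwd 0.03476577710433297 ty 0.00039671027560795463 up -0.07283608680173725
[((486, 244, 26, 44), ((498.2098388671875, 265.591796875), (12.310863494873047, 43.4029541015625), 23.629377365112305))]
0 [array([502.6, 253.4]), array([491.7, 282.9])] [192.22444763 288.13487254]
5 [array([503.1, 252.2]), array([491.1, 284. ])] [190.5612416  283.75099991]
10 [array([503.7, 251. ]), array([490.5, 285. ])] [188.81956119 279.44074245]
15 [array([504.2, 249.9]), array([490.1, 285.9])] [187.00826993 275.22726417]
20 [array([504.7, 248.8]), array([489.7, 286.5])] [185.13656062 271.13374098]
25 [array([505.2, 247.9]), array([489.4, 287. ])] [183.21398843 267.18339698]
30 [array([505.6, 247.1]), array([489.1, 287.3])] [181.25050536 263.39952623]
[[170 166 168 172 168 160 161 164 162 163 161 163 166 172  57  38  37  35
   33  60 167]
 [163 167 166 166 162 165 165 164 160 166 166 164 168 138  34  40  41  36
  135 170 165]
 [170 166 165 164 163 165 167 172 166 165 16
[... 769 characters left out ...]
0 174 172 176 170 138  42  46  46  42 158 163 163 169 169 164
  160 167 160]
 [170 173 171 172 173 171 171  49  45  46  41 101 174 167 162 165 169 158
  160 165 169]
 [169 173 173 145 143 160 100  43  46  45  45 174 168 168 168 164 165 161
  162 166 163]
 [165 167 136 119 133 124  45  46  47  43 135 174 167 163 164 168 173 164
  162 157 160]
 [168 158 124 104 137  57  46  47  45  53  94 112 167 163 168 170 169 165
  162 165 164]
 [167 134 110 119 118  41  47  47  46 103 122 134 135 172 164 167 167 165
  168 164 164]
 [147 119 107 112  55  45  44  58 109 107 131 131 154 165 165 165 167 164
  168 158 159]
 [133 104 109  98  60  45  47 107 111 114 133 134 162 167 167 165 165 169
  168 166 162]]
```

The bar now lies within the channel mouth at about the rest's tilt. I'll lift it slightly off the floor, move down parallel to the channel and lay it in.

Request:
arm_command(increments=[[5, 0, -3, 0, 16], [5.4, 0, -3, 0, 16], [8.4, 0, 17.7, 0, 16], [8.4, 0, 17.7, 0, 16], [8.5, 0, 17.8, 0, 16], [8.5, 0, 17.8, 0, 16], [0, 0, 0, 0, 16]])

```text
time_s: 26.85
position: [0.4834, 0.3172, 0.1395]
eef_rot: [0.001, 0.983, 0.182, -0.003]
contact_force: [-0.1, -0.3, -2.2]
gripper_width: 0.0188
finger_force: 78.0
```

Request:
arm_command(increments=[[-3.5, 0, 2, 0, 16], [-3.5, 0, 2, 0, 16], [-3.4, 0, 2, 0, 16], [0, 0, 0, 0, 16], [0, 0, 0, 0, 16]])

```text
time_s: 27.35
position: [0.4757, 0.3149, 0.1367]
eef_rot: [-0.0, 0.983, 0.182, 0.002]
contact_force: [4.0, 1.1, 1.1]
gripper_width: 0.0189
finger_force: 78.0
```

```bash
python3 -c "
from h import *
s=read_state();q=s['eef_rot'];ps=2*np.arctan2(q[2],q[1]);S=get_image('scene')[:,:,::-1]
print(s['time_s'],s['position'],np.degrees(ps),s['contact_force'],s['wrist_torque'])
d=np.array([.4745,.3138,.1334])-s['position'];print('to g0: fwd',d[0]*np.cos(ps)+d[1]*np.sin(ps),'ty',d[0]*np.sin(ps)-d[1]*np.cos(ps),'up',d[2])
cv2.imwrite('pics/s14.png',S)
for I in (cv2.imread('pics/scene0.png'),S):
  k=cv2.inRange(cv2.cvtColor(I,cv2.COLOR_BGR2HSV),(0,60,20),(10,255,120))
  print([(cv2.boundingRect(c),cv2.minAreaRect(c)) for c in cv2.findContours(k,0,1)[0] if cv2.contourArea(c)>100])
"
```

```text
27.35 [0.47566492 0.31488834 0.13674116] 20.96408621030403 [3.98811237 1.10085443 1.11671324] [ 0.3668233  -1.37508318 -0.07453728]
to g0: fwd -0.0014771928493767664 ty 0.000599508936175226 up -0.003341155068456697
[((471, 286, 24, 41), ((482.05352783203125, 306.10308837890625), (11.125829696655273, 41.85572814941406), 22.750978469848633))]
[((471, 284, 23, 42), ((482.7413635253906, 304.39654541015625), (11.698806762695312, 42.52423095703125), 21.801406860351562))]
```

Request:
arm_command(increments=[[-1.2, 0, 0.7, 0, 16], [-1, 0, 0.6, 0, 16], [0.5, 0, 1, 0, 16], [0, 0, 0, 0, 16]])

```text
time_s: 27.8
position: [0.4742, 0.3145, 0.1345]
eef_rot: [-0.001, 0.983, 0.182, 0.001]
contact_force: [5.9, 1.7, 6.1]
gripper_width: 0.0187
finger_force: 79.1
```

Request:
arm_command(increments=[[0, 0, 0, 0, 21], [0, 0, 0, 0, 24], [0, 0, 0, 0, 28], [0, 0, 0, 0, 40], [0, 0, 0, 0, 55], [0, 0, 0, 0, 60], [0, 0, 0, 0, 60]], newtons=20)

```text
time_s: 28.5
position: [0.4729, 0.3137, 0.1334]
eef_rot: [0.0, 0.983, 0.182, -0.0]
contact_force: [0.0, 0.4, 0.4]
gripper_width: 0.0598
finger_force: 0.0
```

```bash
python3 -c "
from h import *
s=read_state();S=get_image('scene')[:,:,::-1]
print(s['time_s'],s['position'],s['contact_force'],s['wrist_torque'],s['gripper_width'])
k=cv2.inRange(cv2.cvtColor(S,cv2.COLOR_BGR2HSV),(0,60,20),(10,255,120))
print([(cv2.boundingRect(c),cv2.minAreaRect(c)) for c in cv2.findContours(k,0,1)[0] if cv2.contourArea(c)>100])
"
```

```text
28.5 [0.47290074 0.31367637 0.13343728] [0.00656447 0.37219356 0.36501179] [-0.01938327 -0.01032447 -0.02088467] 0.05983216948402483
[((470, 286, 25, 41), ((482.2663879394531, 305.9044494628906), (10.68586254119873, 41.94411087036133), 22.2490234375))]
```

The released handle sits exactly as at the start in the image. I'll retreat and compare everything with the first pictures.

Request:
arm_command(increments=[[0, 0, -15, 0, 60], [0, 0, -25, 0, 60], [0, 0, -40, 0, 60], [0, 0, -40, 0, 60], [-40, 0, 0, 0, 60], [-40, 0, 0, 0, 60], [-30, 0, 0, 0, 60], [0, 0, 0, 0, 60]])

```text
time_s: 29.35
position: [0.3671, 0.2728, 0.2534]
eef_rot: [0.0, 0.983, 0.182, -0.001]
contact_force: [-0.3, -0.2, 0.9]
gripper_width: 0.0602
finger_force: 0.0
```

```bash
python3 -c "
from h import *
s=read_state();S=get_image('scene')[:,:,::-1];T=get_image('top')[:,:,::-1]
print(s['time_s'],s['position'],s['contact_force'])
S0,T0=cv2.imread('pics/scene0.png'),cv2.imread('pics/top0.png')
for n,I,J in(('scene',S0,S),('top',T0,T)):
  for nm,lo,hi in(('handle',(0,60,20),(10,255,120)),('brown',(8,70,60),(22,255,255))):
    print(n,nm,[[(cv2.boundingRect(c)) for c in cv2.findContours(cv2.inRange(cv2.cvtColor(X,cv2.COLOR_BGR2HSV),lo,hi),0,1)[0] if 40<cv2.contourArea(c)<1700 and 170<cv2.boundingRect(c)[0]<490] for X in (I,J)])
  d=cv2.morphologyEx((cv2.absdiff(cv2.GaussianBlur(I,(3,3),0),cv2.GaussianBlur(J,(3,3),0)).max(2)>35).astype(np.uint8),cv2.MORPH_OPEN,np.ones((2,2)))
  print(n,'diff',[cv2.boundingRect(c) for c in cv2.findContours(d,0,1)[0] if cv2.contourArea(c)>8])
  print([(cv2.boundingRect(c)) for c in cv2.findContours(mask(J),0,1)[0] if cv2.contourArea(c)>100])
"
```

```text
29.35 [0.36709441 0.27284198 0.25341049] [-0.29022616 -0.22548992  0.8845274 ]
scene handle [[(471, 286, 24, 41), (238, 42, 48, 17)], [(470, 286, 25, 41), (238, 41, 48, 18)]]
scene brown [[(385, 247, 15, 26), (315, 224, 11, 16), (291, 172, 55, 37), (440, 76, 19, 22), (407, 59, 19, 22), (335, 58, 25, 17)], [(278, 262, 33, 17), (385, 247, 15, 26), (315, 224, 11, 16), (291, 172, 55, 37), (466, 83, 12, 26), (446, 77, 12, 20), (408, 59, 18, 21), (335, 58, 25, 17)]]
scene diff [(272, 247, 45, 33), (268, 243, 24, 25), (496, 202, 6, 10), (451, 176, 22, 21), (299, 174, 42, 31), (544, 126, 34, 10), (293, 124, 347, 290), (481, 121, 44, 22), (487, 92, 42, 34), (535, 90, 6, 23), (588, 88, 33, 25), (474, 71, 4, 7), (548, 57, 62, 62), (473, 53, 6, 6), (612, 48, 28, 19), (458, 45, 25, 88), (481, 44, 28, 39), (501, 36, 30, 23), (536, 0, 104, 87), (513, 0, 32, 56), (496, 0, 17, 42), (272, 0, 50, 49)]
[(311, 280, 42, 32), (236, 211, 51, 37), (298, 174, 41, 25)]
top handle [[(179, 270, 9, 21)], [(179, 270, 9, 21)]]
top brown [[(280, 287, 12, 13), (347, 266, 9, 10)], [(280, 287, 12, 13), (347, 266, 9, 10), (306, 206, 30, 30)]]
top diff [(249, 463, 17, 17), (305, 461, 34, 19), (631, 451, 9, 26), (627, 440, 13, 10), (532, 384, 108, 96), (224, 333, 284, 147), (381, 289, 41, 40), (88, 279, 165, 201), (302, 204, 10, 21), (307, 203, 34, 35)]
[(381, 288, 39, 40), (261, 205, 29, 30), (353, 203, 32, 33)]
```

Only the lid and the arm have changed from the first pictures. The lifter, bystanders and other lids are where they started, so I'm handing in.

```bash
python3 -c "
from workcell import env
print(env.finish_job())"
```

```text
the job is handed in; nothing more can be done
None
```

The big lid lies flat on the cork trivet, within about 3 mm of its centre; the lifter is back on its rest as it was, nothing else on the table moved, and I handed the job in at about 29 s (no verdict returned).

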